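Swing the scribing straightedge to its square stop

TASK

On the grey scribing plate, swing the aluminium straightedge bar about its pin by pushing its free end over the wafer, until the bar rests against the square stop block (not the round post). Leave it lying still there, still on its pin.

Things in the scene. Friction and masses are not known exactly. Their poses are not given: they have to be found in the camera images.
- bar: Loose aluminium bar with a pin hole, 243 x 26 x 14 mm, on 3 mm feet: its sides span 15 to 29 mm above the table. About 0.22 kg; slides with light friction and stays where left. Origin: hole axis, bottom of feet; x runs along the bar to the free end 215 mm away (28 mm of bar behind the hole). 1 mm play on the pin. A like spare bar on the table, on no pin, is not it.
- block: Square stop: black block 36 x 36 mm, 30 mm high, fixed on the plate, left or right of the bar (changes places with the post). Origin: centre of underside; its sides stand at 45 degrees to its x and y, so a face lies flat along the bar that has come to it. With the bar touching, the block's centre is 31 mm beside the bar's centre line, 150 mm along it from the pin.
- post: The other stop, not the one wanted: black round post, 20 mm across, 30 mm high, fixed on the plate on the other side of the bar from the square block. Origin: centre of underside.
- plate: Fixed grey plate 265 x 330 mm, 12 mm thick, with a steel pin (10 mm; its 22 mm head, top 38 mm above the table, keeps the bar on) and a copper-coloured 100 mm wafer flush in it. Origin: pin axis at table height; x towards the wafer's centre 80 mm away. Spans x -60 to 205, y -165 to 165 mm. The bar starts within 20 degrees of x and lies at 45 degrees when at the block.
Mind the look-alikes: they are no part of the job. What is shaped like the bar but purple or yellow is not meant.

How it is judged:
At the end, for the whole second after the job is handed in: The bar lies still and flat on its pin, its side against the square block or within 10 mm of it (block centre at most 41 mm from the bar's centre line), pointing to the block (horizontal distance between bar and plate below 0.006 m and z of bar in the frame of plate below 0.017 m and y of block in the frame of bar between -0.041 and 0.041 m and x of block in the frame of bar above 0.1 m and linear speed of bar below 0.02 m/s and angular speed of bar below 0.1 rad/s); the robot touches nothing.
It also fails if it takes over 35 s, if anything falls off the work surface, if the arm or the gripper's body presses on something with over 40 N, if the wrist force passes 120 N, or if a joint passes its speed limit or range.

ROBOT

A 7-joint arm with a two-finger parallel gripper is mounted at the origin on the work surface. World frame = base frame: x ahead of the robot, y to its left, z up, the work surface at z = 0. Lengths are in m, angles in rad, forces in N, time in s.
With the tool pointing down it reaches from about 0.4 to 0.875 m from the base axis. Payload 6.5 kg.
Tool frame: the origin (TCP) lies midway between the tips of the shut fingers; the grasp point (between the pads) lies tcp_to_grasp behind it (tcp_to_grasp is the distance from the TCP to the grasp point, in m); x points along the fingers, z is the direction in which the jaws open and shut, and the axes are right-handed (so a half turn about x gives the same grasp; the last joint's range is limited). The gripper opens to 85 mm and grips with 20 to 120 N. Pads are 22 mm wide; open, the fingers measure 114 mm over their backs; the gripper's body (76 mm by 85 mm) begins 54 mm behind the grasp point. The pads swing forward as they close: fully open they stand 13 mm farther back than shut.
Start: joints at [1.255, 0.536, -0.004, 1.538, 0.003, 1.067, -0.071], TCP at [0.161, -0.63, 0.231] pointing down, gripper open.
Joint ranges: [-2.7, 2.7], [-0.37, 2.16], [-1.27, 1.26], [0.24, 2.4], [-1.31, 4.45], [0.19, 1.91], [-2.76, 2.76]. Speed limits (rad/s): [2.39, 2.39, 3.14, 3.14, 3.14, 3.14, 3.14].

INTERFACE

Orientations are given as a unit quaternion [x, y, z, w].
In Python, from bench import read_state, capture, calibration, job_done, tcp_to_grasp gives the robot as it stands.
- The arm moves only by the tool carry_out, never from a script. Its argument "targets" is a list of rows, each a list of 6 numbers: the shift along the tool's x, y, z in units of 25 mm (1.0 is 25 mm), then the turn, a rotation vector about the tool's x, y, z in units of 10 degrees (1.0 is 10 degrees). In form: [[dx, dy, dz, rx, ry, rz], ...]. A call has 1 to 10 rows; each row shifts and turns the commanded pose from where the row before left it, along the tool's axes as they then stand; what a row does not reach is not made up. A row lasts 1/8 s, in which the tool goes at most 62.5 mm and 10.7 degrees, less where a joint would pass 70% of its speed; a pose out of reach is approached as far as the arm can. A call is refused whole if a number of a shift passes 1 or a number of a turn 1, either way. A call with a gripper value outside its range is refused whole. "fingers" is the closure, from 0 (fully open) to 1 (shut), set as the call begins (left out, the last holds). The fingers move at their own pace and stop on an object; "squeeze" is the grip in N (left out, the last holds). Time passes only in rows, so rows that do not move let the fingers close. It gives the time, the measured TCP pose, the force and the opening at its end, in the units of the state.
- read_state(): the state, without advancing time (a new reading comes with each control period).
- capture(name): name is "scene" or "side" or "wrist"; returns (picture, depth): 384x512x3 uint8, red, green, blue; 384x512 float32, m along the optical axis (not along the pixel's ray), 0 where there is no reading.
- calibration(name): a dict with "fx", "fy", "cx", "cy" (pixels), "world_from_camera" (4x4, takes a point from camera to world coordinates); the wrist camera has in their place "hand_eye" (4x4, takes a point from camera to tool coordinates, whose origin is the TCP and whose axes are the tool frame's). Camera axes: x right, y down, z forward; pixel columns grow to the right and rows downward; lengths in m; the calibration is good to about 2 mm. The wrist camera is an equidistant fisheye: a pixel r from the principal point sees the ray r / f radians off the axis. A picture is of the moment at which its call begins: read the wrist's pose just before it. calibration takes no time and is no camera call.
- job_done(): hands the job in, once; it reports no verdict.
The state is a dict: "clock": time; "q": joint angles; "dq": joint speeds; "joint_efforts": joint torques, N m; "position": TCP position; "ee_rot": TCP orientation; "ft_force": force on the tool from outside, world axes, zero at the start; "wrist_torque": the same for the moment, N m; "grip_width": opening from 0.0 (shut) to 1.0 (fully open).
Only numpy, scipy, OpenCV 4.12 (cv2) and the standard library are available. Lean on these libraries where they do the work, as an engineer would, in place of code of your own. Each camera call takes 0.05 s, during which the arm holds its last target.

## Working session

There is one attempt and no reset: what is moved stays moved. The work goes in short steps, Python scripts to look and compute and a tool call to move; the robot and the scene stay as the last step left them, time stands still between calls to the robot, and variables do not carry over. Pictures are saved under pics/ and viewed, and the job is handed in when it is done.

Besides the shell and the picture viewer there is one more tool, called after "Emit:" in YAML: its name, and indented under it one key for each argument. carry_out: Moves the arm, as the interface text tells. Its arguments: {"type":"object","properties":{"targets":{"type":"array","items":{"type":"array","items":{"type":"number"}}},"fingers":{"type":"number"},"squeeze":{"type":"number"}},"required":["targets"]}

```bash
mkdir -p pics; ls
python3 - <<'E'
from bench import *
import cv2,numpy as np
s=read_state()
for k in s: print(k,s[k])
print(tcp_to_grasp)
for n in ["scene","side"]:
    p,d=capture(n); cv2.imwrite(f"pics/{n}0.png",p[:,:,::-1]); np.save(f"pics/{n}0d.npy",d); np.save(f"pics/{n}0.npy",p)
    print(n,calibration(n))
E
```

```text
pics
clock 0.0
q [ 1.25481819  0.53719103 -0.00440284  1.5388744   0.00262448  1.06728205
 -0.07119501]
dq [-0.00033083  0.00048711  0.00137377 -0.00079656  0.00034269  0.00065979
  0.00160723]
joint_efforts [ 1.02834526e-04 -5.83414435e+01  1.04812123e+00 -2.59112585e+01
  1.21948990e-02  9.51982947e-03 -4.51392089e-05]
position [ 0.16047105 -0.62923035  0.23039682]
ee_rot [ 0.43413796  0.55892312 -0.43347614  0.55787778]
ft_force [-0.27635452 -0.54683968  0.52185877]
wrist_torque [-0.05029222  0.05831989  0.02139248]
grip_width 0.9975872141294586
0.0187
scene {'fx': 399.27719530495654, 'fy': 399.27719530495654, 'cx': 261.3606421240357, 'cy': 189.27920418576988, 'world_from_camera': array([[ 0.7485278 ,  0.51353396, -0.41951043,  0.78876375],
       [ 0.66296129, -0.56646855,  0.48948514, -0.38757908],
       [ 0.01372778, -0.64451241, -0.7644706 ,  0.79813372],
       [ 0.        ,  0.        ,  0.        ,  1.        ]])}
side {'fx': 389.3429245313036, 'fy': 389.3429245313036, 'cx': 257.2103489344136, 'cy': 197.92300627588196, 'world_from_camera': array([[-0.91651864, -0.28299763,  0.28267636,  0.02972667],
       [-0.39949827,  0.68274604, -0.6117671 ,  0.8506974 ],
       [-0.01986752, -0.67362466, -0.73880653,  1.00131409],
       [ 0.        ,  0.        ,  0.        ,  1.        ]])}
```

View pics/scene0.png

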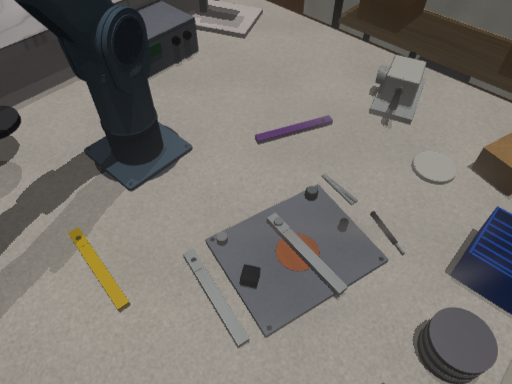

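View pics/side0.png

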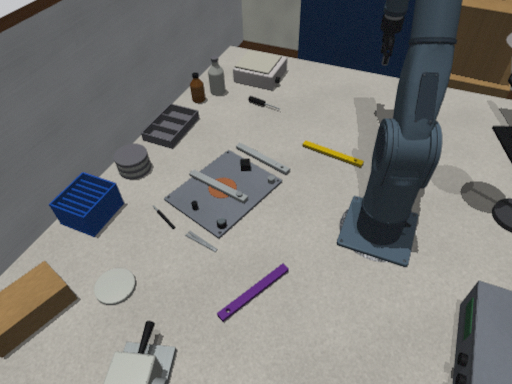

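Run:
```python
import cv2,numpy as np
p=cv2.imread("pics/scene0.png"); cv2.imwrite("pics/z1.png",cv2.resize(p[170:340,180:400],None,fx=3.5,fy=3.5,interpolation=cv2.INTER_CUBIC))
p=cv2.imread("pics/side0.png"); cv2.imwrite("pics/z2.png",cv2.resize(p[130:250,150:310],None,fx=4.5,fy=4.5,interpolation=cv2.INTER_CUBIC))
```

```text
(no output)
```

View pics/z1.png

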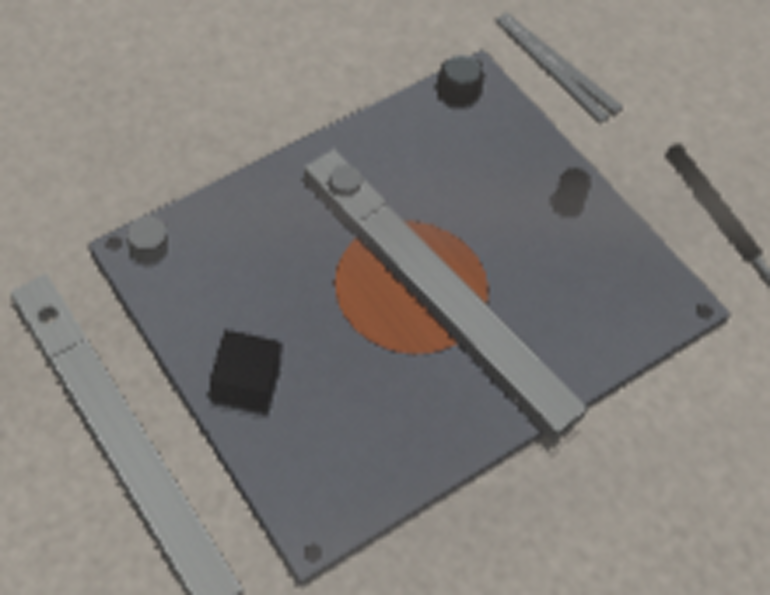

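View pics/z2.png

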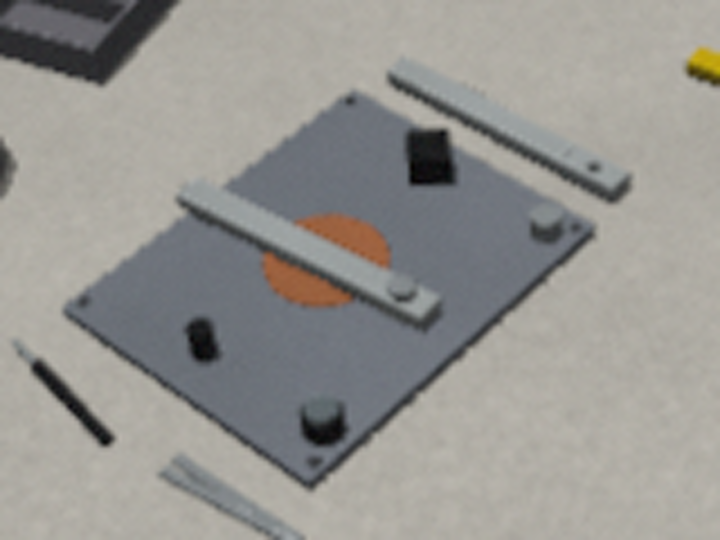

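```bash
cat > h.py <<'E'
import numpy as np
from bench import calibration
def ray(n,u,v,z):
    c=calibration(n);T=c["world_from_camera"]
    d=T[:3,:3]@np.array([(u-c["cx"])/c["fx"],(v-c["cy"])/c["fy"],1]);o=T[:3,3]
    return o+d*(z-o[2])/d[2]
def depthpt(n,u,v,D):
    c=calibration(n);T=c["world_from_camera"];z=D[int(round(v)),int(round(u))]
    return T[:3,:3]@(z*np.array([(u-c["cx"])/c["fx"],(v-c["cy"])/c["fy"],1]))+T[:3,3]
E
python3 - <<'E'
from h import *
import cv2
P={"scene":((180,170,3.5),{"pin":(345,179,.038),"end":(568,417,.029),"blk":(252,352,.042),"post":(573,178,.042),"c1":(485,53,.012),"c2":(92,247,.012),"c3":(302,580,.012),"c4":(727,317,.012),"knobW":(148,232,.035),"knobB":(461,70,.035)}),
"side":((150,130,4.5),{"pin":(404,286,.038),"end":(190,192,.029),"blk":(430,143,.042),"post":(199,327,.042),"c1":(310,487,.012),"c2":(594,230,.012),"c3":(352,93,.012),"c4":(67,310,.012),"knobW":(547,213,.035),"knobB":(322,405,.035)})}
np.set_printoptions(precision=4,suppress=True)
R={}
for n,((u0,v0,s),d) in P.items():
    D=np.load(f"pics/{n}0d.npy"); im=np.load(f"pics/{n}0.npy")
    for k,(x,y,z) in d.items():
        u=u0+(x+.5)/s-.5;v=v0+(y+.5)/s-.5
        R[n,k]=ray(n,u,v,z); print(n,k,R[n,k][:2],depthpt(n,u,v,D))
    m=cv2.inRange(cv2.cvtColor(im,cv2.COLOR_RGB2HSV),(5,120,80),(20,255,255)); 
    nn,l,st,ce=cv2.connectedComponentsWithStats(m)
    # wafer pts -> world hull -> min circle
    for i in range(1,nn):
        if st[i,4]<150: continue
        vs,us=np.nonzero(l==i); W=np.array([ray(n,a,b,.012)[:2] for a,b in zip(us,vs)],np.float32)
        print(n,"wafer?",ce[i],cv2.minEnclosingCircle(W))
for k in ["pin","end","blk","post","c1","c2","c3","c4"]:
    print(k,(R["scene",k]+R["side",k])[:2]/2, (R["scene",k]-R["side",k])[:2])
E
```

```text
scene pin [0.4647 0.0535] [0.4645 0.0537 0.0377]
scene end [0.6716 0.0144] [0.6717 0.0142 0.0294]
scene blk [ 0.507  -0.0848] [ 0.5072 -0.085   0.0425]
scene post [0.5787 0.1537] [0.5789 0.1532 0.0427]
scene c1 [0.457  0.2268] [0.4569 0.2271 0.0116]
scene c2 [ 0.3646 -0.0863] [ 0.3638 -0.0858  0.0107]
scene c3 [ 0.6134 -0.1598] [ 0.6136 -0.1599  0.0126]
scene c4 [0.706 0.15 ] [0.706  0.1499 0.0121]
scene knobW [ 0.3955 -0.0629] [ 0.3937 -0.0614  0.0314]
scene knobB [0.4635 0.1843] [0.4641 0.1832 0.0363]
scene wafer? [505.1661 150.3195] ((0.7837657928466797, 0.7057168483734131), 0.0735500380396843)
scene wafer? [289.4448 256.9769] ((0.5383766293525696, 0.0237750094383955), 0.047487787902355194)
side pin [0.4629 0.0562] [0.0297 0.8507 1.0013]
side end [0.6702 0.0211] [0.6696 0.0219 0.0299]
side blk [ 0.5095 -0.0923] [ 0.5089 -0.0911  0.0432]
side post [0.5832 0.1547] [0.5807 0.1579 0.0463]
side c1 [0.453  0.2344] [0.4574 0.228  0.0017]
side c2 [ 0.3609 -0.0783] [ 0.3653 -0.0907 -0.0012]
side c3 [ 0.6136 -0.1542] [ 0.614  -0.155   0.0112]
side c4 [0.7033 0.1567] [0.7032 0.1569 0.0122]
side knobW [ 0.394  -0.0602] [ 0.3949 -0.0625  0.0326]
side knobB [0.4686 0.181 ] [0.4654 0.186  0.0421]
side wafer? [490.1395   4.6202] ((-0.2530355453491211, -1.995527982711792), 0.16473397612571716)
side wafer? [479.5636  81.9153] ((-0.2494460642337799, -1.039216160774231), 0.12770046293735504)Traceback (most recent call last):
  File "<stdin>", line 17, in <module>
  File "h.py", line 4, in ray
    c=calibration(n);T=c["world_from_camera"]
ValueError: time passes only in moves, steps and waits
```

The plate's pin is at about (0.464, 0.055) and the bar lies at about −10°. The square block is at (0.508, −0.088), so the bar must swing clockwise to about −62°. I'll approach on the bar's +y side with the fingers shut.

Emit:
carry_out:
  targets:
    - [0,0.87,-0.73,0,0,0]
    - [0,0.87,-0.73,0,0,0]
    - [0,0.87,-0.73,0,0,0]
    - [0,0.87,-0.73,0,0,0]
    - [0,0.87,-0.73,0,0,0]
    - [0,0.87,-0.73,0,0,0]
    - [0,0.87,-0.73,0,0,0]
    - [0,0.87,-0.73,0,0,0]
    - [0,0.87,-0.73,0,0,0]
    - [0,0.87,-0.73,0,0,0]
  fingers: 1
  squeeze: 40

```text
clock: 1.35
position: [0.3266, -0.3982, 0.231]
ee_rot: [0.434, 0.559, -0.434, 0.558]
ft_force: [0.6, -0.1, 0.2]
grip_width: 0.001
```

Emit:
carry_out:
  targets:
    - [0,0.87,-0.73,0,0,0]
    - [0,0.87,-0.73,0,0,0]
    - [0,0.87,-0.73,0,0,0]
    - [0,0.87,-0.73,0,0,0]
    - [0,0.87,-0.73,0,0,0]
    - [0,0.87,-0.73,0,0,0]
    - [0,0.87,-0.73,0,0,0]
    - [0,0.87,-0.73,0,0,0]
    - [0,0.87,-0.73,0,0,0]
    - [0,0.87,-0.73,0,0,0]

```text
clock: 2.6
position: [0.4921, -0.1678, 0.231]
ee_rot: [0.434, 0.559, -0.434, 0.558]
ft_force: [0.0, 0.3, 0.0]
grip_width: 0.001
```

Emit:
carry_out:
  targets:
    - [0,0.87,-0.73,0,0,0]
    - [0,0.87,-0.73,0,0,0]
    - [0,0.87,-0.73,0,0,0]
    - [0,0.87,-0.73,0,0,0]
    - [0,0.87,-0.73,0,0,0]
    - [0,0.87,-0.73,0,0,0]
    - [0,0.87,-0.73,0,0,0]
    - [0,0.87,-0.73,0,0,0]
    - [0,0.87,-0.73,0,0,0]
    - [0,0.87,-0.73,0,0,0]

```text
clock: 3.85
position: [0.6577, 0.0626, 0.2307]
ee_rot: [0.434, 0.559, -0.434, 0.558]
ft_force: [-0.5, 0.6, 0.1]
grip_width: 0.001
```

Emit:
carry_out:
  targets:
    - [0.6,0,0,-0.95,0,0]
    - [0.6,0,0,-0.95,0,0]
    - [0.6,0,0,-0.95,0,0]
    - [0.6,0,0,-0.95,0,0]
    - [0.6,0,0,-0.95,0,0]
    - [0.6,0,0,-0.95,0,0]
    - [0.6,0,0,-0.95,0,0]
    - [0,0,0,0,0,0]
    - [0,0,0,0,0,0]

```text
clock: 4.97
position: [0.6578, 0.0621, 0.1266]
ee_rot: [0.058, 0.705, -0.058, 0.705]
ft_force: [-0.1, -0.4, -0.5]
grip_width: -0.003
```

Run:
```python
from bench import *
import cv2,numpy as np
from scipy.spatial.transform import Rotation as R
s=read_state();print(s["position"],R.from_quat(s["ee_rot"]).as_matrix().round(3))
a,_=capture("wrist");b,_=capture("scene")
b=cv2.resize(b[150:340,170:410],None,fx=1.7,fy=1.7)
cv2.imwrite("pics/w1.png",a[:,:,::-1]);cv2.imwrite("pics/s1.png",b[:,:,::-1])
```

```text
[0.65777014 0.06206728 0.12664865] [[ 0.     0.163  0.987]
 [ 0.     0.987 -0.163]
 [-1.     0.     0.   ]]
```

View pics/w1.png

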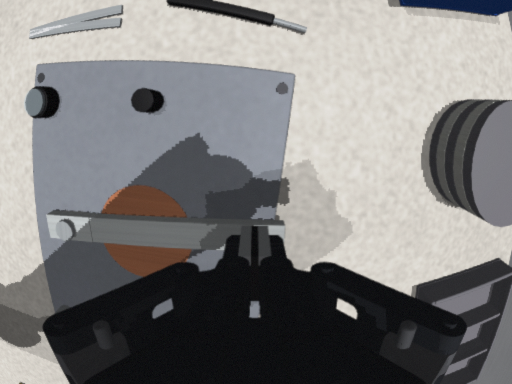

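View pics/s1.png

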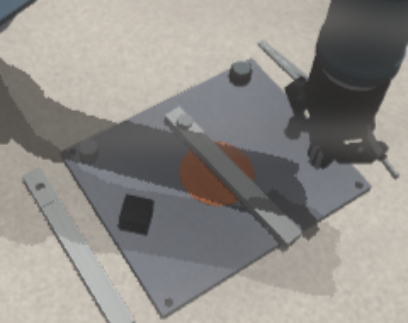

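```bash
cat >> h.py <<'E'
def wray(u,v,z,pos,quat):
    from scipy.spatial.transform import Rotation as R
    c=calibration("wrist");a,b=u-c["cx"],v-c["cy"];r=np.hypot(a,b)
    th=r/c.get("fx");d=np.array([np.sin(th)*a/r,np.sin(th)*b/r,np.cos(th)])
    H=c["hand_eye"];W=R.from_quat(quat).as_matrix()
    d=W@H[:3,:3]@d;o=W@H[:3,3]+pos
    return o+d*(z-o[2])/d[2]
E
python3 - <<'E'
from h import *
from bench import read_state
s=read_state();print(s["clock"])
q=s["position"],s["ee_rot"]
print(calibration("wrist")["hand_eye"][:3,3])
for n,u,v,z in [("pin",67,229,.038),("end top edge",284,222,.029),("end bottom",284,236,.029),("post top",150,100,.042),("bar bk up",48,212,.029),("bar bk lo",50,236,.029),("plate corner",294,74,.012)]:
    print(n,wray(u,v,z,*q).round(4))
E
```

```text
5.075
[-0.1432402   0.06496813  0.00093044]
pin [0.4722 0.0565 0.038 ]
end top edge [0.6803 0.0303 0.029 ]
end bottom [0.6785 0.0171 0.029 ]
post top [0.5908 0.1522 0.042 ]
bar bk up [0.4457 0.0748 0.029 ]
bar bk lo [0.4368 0.0488 0.029 ]
plate corner [0.7091 0.1548 0.012 ]
```

The wrist view puts the bar's +y edge near y ≈ 0.034 and the finger at about 0.051, so there is clearance to lower.

Emit:
carry_out:
  targets:
    - [0.8,0,0,0,0,0]
    - [0.8,0,0,0,0,0]
    - [0.8,0,0,0,0,0]
    - [0.8,0,0,0,0,0]
    - [0.6,0,0,0,0,0]
    - [0.4,0,0,0,0,0]
    - [0,0,0,0,0,0]
    - [0,0,0,0,0,0]

```text
clock: 6.08
position: [0.6581, 0.0621, 0.0219]
ee_rot: [0.057, 0.704, -0.057, 0.705]
ft_force: [0.8, -1.5, -0.4]
grip_width: -0.005
```

Run:
```python
from bench import *
import cv2
s=read_state();print(s["position"],s["ft_force"])
a,_=capture("wrist");cv2.imwrite("pics/w2.png",a[:,:,::-1])
```

```text
[0.65813787 0.06214485 0.02192584] [ 0.80178533 -1.47108735 -0.42990984]
```

View pics/w2.png

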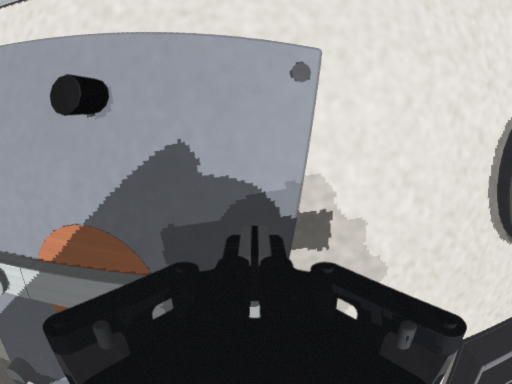

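Emit:
carry_out:
  targets:
    - [0.1,-0.3,0,0,0,0]
    - [0,-0.2,0,0,0,0]
    - [0,-0.33,0.04,0.25,0,0]
    - [0,-0.33,0.04,0.25,0,0]
    - [0,-0.33,0.04,0.25,0,0]
    - [0,-0.33,0.04,0.25,0,0]
    - [0,-0.33,0.04,0.25,0,0]
    - [0,-0.33,0.04,0.25,0,0]

```text
clock: 7.12
position: [0.6481, 0.0001, 0.0188]
ee_rot: [0.149, 0.691, -0.149, 0.691]
ft_force: [1.2, 1.7, 0.1]
grip_width: -0.001
```

Run:
```python
from bench import *
import cv2
s=read_state();print(s["position"],s["ft_force"])
b,_=capture("scene")
b=cv2.resize(b[150:340,170:410],None,fx=2.5,fy=2.5)
cv2.imwrite("pics/s2.png",b[:,:,::-1])
```

```text
[6.48073149e-01 6.13344367e-05 1.88167888e-02] [1.19004337 1.65728178 0.11679079]
```

View pics/s2.png

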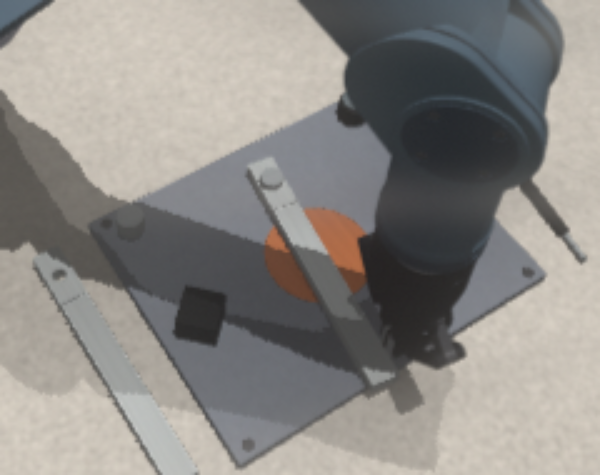

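The bar is following the finger with about 2 N of push, so I'll continue.

Emit:
carry_out:
  targets:
    - [0,-0.33,0.04,0.25,0,0]
    - [0,-0.33,0.04,0.25,0,0]
    - [0,-0.33,0.04,0.25,0,0]
    - [0,-0.33,0.04,0.25,0,0]
    - [0,-0.33,0.04,0.25,0,0]
    - [0,-0.33,0.04,0.25,0,0]
    - [0,-0.33,0.04,0.25,0,0]
    - [0,-0.33,0.04,0.25,0,0]
    - [0,-0.33,0.04,0.25,0,0]
    - [0,-0.25,0.03,0.19,0,0]

```text
clock: 8.43
position: [0.6097, -0.0709, 0.0187]
ee_rot: [0.292, 0.644, -0.292, 0.644]
ft_force: [-0.7, 1.1, 0.0]
grip_width: -0.002
```

Emit:
carry_out:
  targets:
    - [0,-0.2,0.02,0.15,0,0]
    - [0,-0.2,0.02,0.15,0,0]
    - [0,-0.15,0.02,0.12,0,0]
    - [0,-0.15,0.02,0.12,0,0]
    - [0,-0.1,0.01,0.08,0,0]

```text
clock: 9.05
position: [0.5959, -0.0849, 0.0188]
ee_rot: [0.326, 0.628, -0.326, 0.628]
ft_force: [0.8, -0.2, -0.5]
grip_width: 0.001
```

Run:
```python
from bench import *
import cv2
from scipy.spatial.transform import Rotation as R
import numpy as np
s=read_state();print(s["clock"],s["position"],s["ft_force"])
M=R.from_quat(s["ee_rot"]).as_matrix();v=s["position"]-np.array([.4638,.055,0]);print(np.degrees(np.arctan2(M[1,2],M[0,2])),v@M)
b,_=capture("scene");a,_=capture("side")
b=cv2.resize(b[150:340,170:410],None,fx=2.5,fy=2.5);a=cv2.resize(a[130:250,150:310],None,fx=4,fy=4)
cv2.imwrite("pics/s3.png",b[:,:,::-1]);cv2.imwrite("pics/d3.png",a[:,:,::-1])
```

```text
9.05 [ 0.59588819 -0.08488645  0.01882199] [ 0.7930172  -0.1837986  -0.54966746]
-54.842927826212005 [-0.01880541  0.02744328  0.19042846]
```

View pics/s3.png

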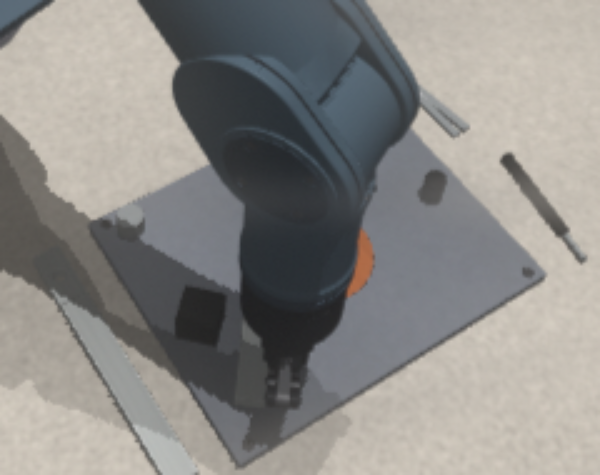

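View pics/d3.png

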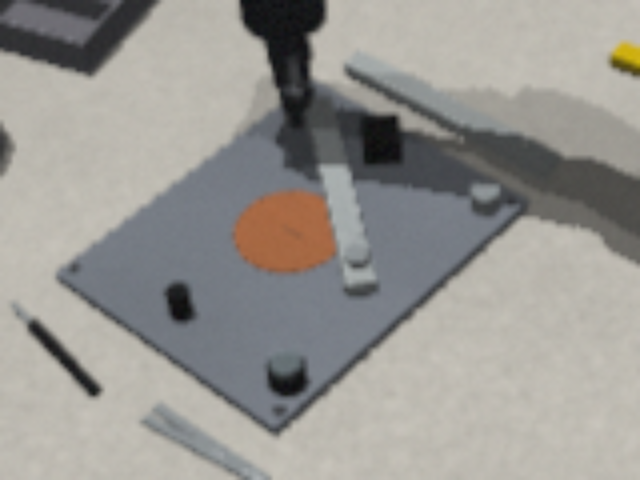

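The side view shows the bar close to the square block with a gap still left. I'll go on slowly until the force rises.

Emit:
carry_out:
  targets:
    - [0,-0.15,0.02,0.12,0,0]
    - [0,-0.15,0.02,0.12,0,0]
    - [0,-0.15,0.02,0.12,0,0]
    - [0,-0.1,0.01,0.08,0,0]
    - [0,-0.1,0.01,0.08,0,0]
    - [0,0,0,0,0,0]

```text
clock: 9.9
position: [0.5831, -0.0956, 0.0187]
ee_rot: [0.353, 0.612, -0.354, 0.612]
ft_force: [0.9, 0.5, 0.5]
grip_width: 0.0
```

Run:
```python
from bench import *
import cv2
from scipy.spatial.transform import Rotation as R
import numpy as np
s=read_state();print(s["clock"],s["position"],s["ft_force"])
M=R.from_quat(s["ee_rot"]).as_matrix();v=s["position"]-np.array([.4638,.055,0]);print(np.degrees(np.arctan2(M[1,2],M[0,2])),v@M)
a,_=capture("side")
a=cv2.resize(a[130:250,150:310],None,fx=4,fy=4)
cv2.imwrite("pics/d4.png",a[:,:,::-1])
```

```text
9.9 [ 0.58313888 -0.09562896  0.01873011] [0.91548031 0.53092005 0.47046264]
-60.01384399812596 [-0.01874294  0.0280703   0.19011162]
```

View pics/d4.png

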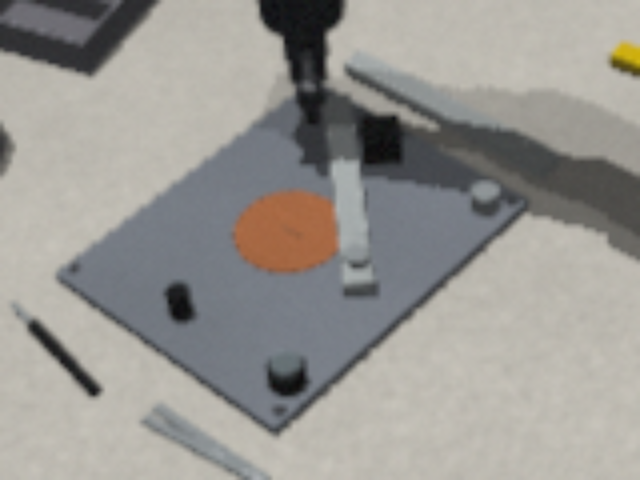

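Emit:
carry_out:
  targets:
    - [0,-0.08,0.01,0.06,0,0]
    - [0,-0.08,0.01,0.06,0,0]
    - [0,-0.08,0.01,0.06,0,0]
    - [0,0,0,0,0,0]

```text
clock: 10.45
position: [0.5783, -0.0991, 0.0187]
ee_rot: [0.363, 0.607, -0.363, 0.607]
ft_force: [0.7, 0.7, -0.2]
grip_width: 0.005
```

Emit:
carry_out:
  targets:
    - [0,-0.06,0,0,0,0]
    - [0,-0.06,0,0,0,0]
    - [0,0,0,0,0,0]

```text
clock: 10.82
position: [0.5776, -0.0995, 0.0192]
ee_rot: [0.364, 0.606, -0.362, 0.608]
ft_force: [3.9, 2.2, -1.9]
grip_width: 0.002
```

Emit:
carry_out:
  targets:
    - [0,-0.05,0,0,0,0]
    - [0,-0.05,0,0,0,0]
    - [0,0,0,0,0,0]

```text
clock: 11.2
position: [0.5775, -0.0995, 0.0198]
ee_rot: [0.365, 0.605, -0.361, 0.609]
ft_force: [8.4, 4.9, -3.0]
grip_width: 0.002
```

Run:
```python
from bench import *
import cv2
from scipy.spatial.transform import Rotation as R
import numpy as np
s=read_state();print(s["clock"],s["position"],s["ft_force"])
M=R.from_quat(s["ee_rot"]).as_matrix();v=s["position"]-np.array([.4638,.055,0]);print(np.degrees(np.arctan2(M[1,2],M[0,2])),v@M)
a,_=capture("side")
a=cv2.resize(a[130:250,150:310],None,fx=4,fy=4)
cv2.imwrite("pics/d5.png",a[:,:,::-1])
```

```text
11.2 [ 0.5775107  -0.09945361  0.01977811] [ 8.38578192  4.85717706 -3.03395482]
-61.699327846501006 [-0.01928527  0.02703837  0.18993214]
```

View pics/d5.png

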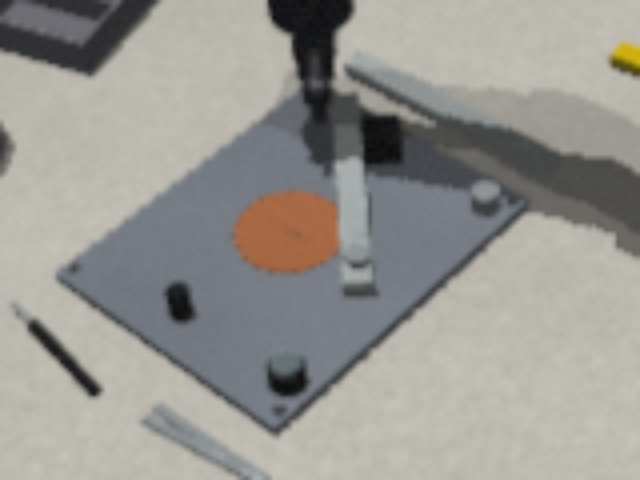

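The force rose to 10 N while the tool stood still, so the bar is against the block. Next I back off along the tool's +y and rise.

Emit:
carry_out:
  targets:
    - [0,0.15,0,0,0,0]
    - [0,0.3,0,0,0,0]
    - [0,0.6,0,0,0,0]
    - [0,0.8,0,0,0,0]
    - [-0.8,0,0,0,0,0]
    - [-1,0,0,0,0,0]
    - [-1,0,0,0,0,0]
    - [-1,0,0,0,0,0]
    - [-1,0,0,0,0,0]
    - [-1,0,0,0,0,0]

```text
clock: 12.5
position: [0.614, -0.0802, 0.1658]
ee_rot: [0.363, 0.607, -0.363, 0.607]
ft_force: [-0.0, -0.5, -0.0]
grip_width: -0.002
```

Emit:
carry_out:
  targets:
    - [-0.5,1,0,0,0,0]
    - [-0.5,1,0,0,0,0]
    - [0,1,0,0,0,0]
    - [0,1,0,0,0,0]
    - [0,0,0,0,0,0]
    - [0,0,0,0,0,0]

```text
clock: 13.25
position: [0.7017, -0.0334, 0.1892]
ee_rot: [0.363, 0.607, -0.364, 0.607]
ft_force: [-0.6, 0.5, 0.8]
grip_width: 0.002
```

Run:
```python
from bench import *
import cv2
import numpy as np
s=read_state();print(s["clock"],s["position"],s["ee_rot"],s["ft_force"],abs(s["dq"]).max())
a,d=capture("side");w,_=capture("wrist");np.save("pics/d6.npy",d)
a=cv2.resize(a[130:250,150:310],None,fx=4,fy=4)
cv2.imwrite("pics/d6.png",a[:,:,::-1]);cv2.imwrite("pics/w6.png",w[:,:,::-1])
```

```text
13.25 [ 0.70171425 -0.0333579   0.18915816] [ 0.36282066  0.60677009 -0.36366956  0.60657702] [-0.63755646  0.47313147  0.77989805] 0.007901520044726582
```

View pics/d6.png

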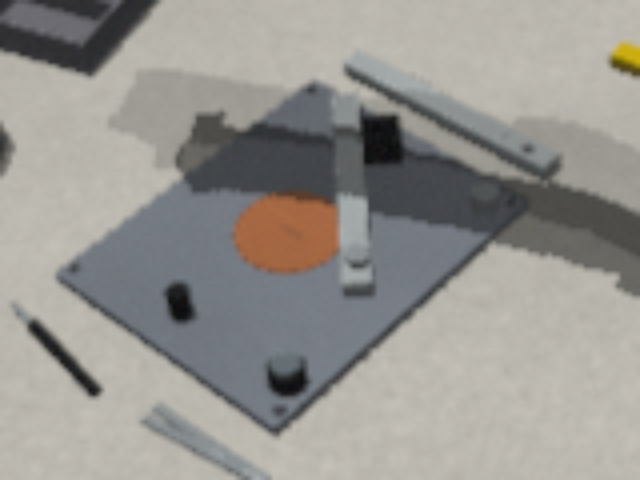

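View pics/w6.png

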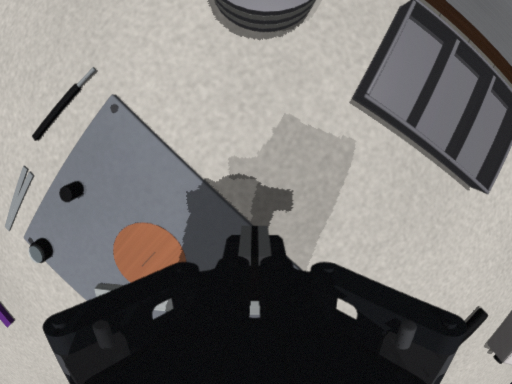

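Run:
```python
from h import *
f=lambda x,y,z: ray("side",150+(x+.5)/4-.5,130+(y+.5)/4-.5,z)
D=np.load("pics/d6.npy")
p=f(356,249,.038);e=f(345,96,.029);b=f(382,127,.042)
t=(e-p)[:2];L=np.hypot(*t);t/=L;n=np.array([t[1],-t[0]])
print(p,e,b,L,np.degrees(np.arctan2(t[1],t[0])),"block along/beside",(b-p)[:2]@t,(b-p)[:2]@n)
for x,y in [(345,105),(350,170),(354,215)]: print(depthpt("side",150+x/4,130+y/4,D).round(4))
```

```text
[0.46784684 0.05172208 0.038     ] [ 0.56671605 -0.13114796  0.029     ] [ 0.50968601 -0.09227254  0.042     ] 0.2078859607662897 -61.60200104103135 block along/beside 0.14656549088376467 0.03167843926089913
[ 0.5598 -0.1198  0.0275]
[ 0.5168 -0.0408  0.029 ]
[0.4871 0.0129 0.0333]
```

Measured from the side view, the block's centre is 31.7 mm beside the bar's centre line and 147 mm along it. The bar lies at −61.6°, flat, with its top near 29 mm and the pin head still in it. The robot is clear, so I'm handing in.

```bash
python3 -c "
from bench import *
print(job_done())"
```

```text
the job is handed in; nothing more can be done
None
```

The bar is swung about its pin and rests against the square block, and I handed the job in at about 13.4 s on the robot's clock. I pushed the free end clockwise with the shut fingers, from about −10° to −62°. I stopped when the force rose to about 10 N with the tool standing still, then backed off and raised the tool clear.

- **Position:** the last side view puts the block's centre 31.7 mm beside the bar's centre line (31 mm when touching) and 147 mm along it from the pin (150 mm expected). The bar's angle is −61.6°, against about −62° worked out from the plate.
- **On its pin:** the pin head shows through the bar.
- **Flat:** depth readings on the bar's top were 27.5 and 29 mm, which fits 29 mm. A third reading nearer the pin gave 33 mm; I took it as noise or the edge of the pin head and did not look into it.
- **Not touching, still:** the force was back to noise (about 1 N) and the tool was at z = 0.19 m. I judged the bar still from single pictures and did not measure its speed.
- **Disagreements:** the scene and side cameras differed by up to about 8 mm on some points, more than the stated 2 mm calibration. The final contact therefore rests on the force rise as well as the picture.

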